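# Book in a sample tube and hold the block heater's lid at its balance

## Task

Book the sample tube in: turn it on the spot, upright on the bench, until its code label squarely faces the code reader's window, and let go of it. Then take the block heater's clear lid by its bow handle and swing it up without slinging or dropping it to its balance point, where it would fall neither shut nor over backwards (its stay is off, so it will not stay by itself), and finish with the handle still gripped, holding the lid still at that point, so that I can load the hot block with both hands. Leave the other things on the bench where they are.

Things in the scene. Friction and masses are not known exactly. Their poses are not given: they have to be found in the camera images.
- tube_mid (a point): Centre, 57.5 mm up, of the sample tube: loose, upright, self-standing plastic screw-cap tube, body 30 mm in diameter, 115 mm tall, the top 15 mm being a 34 mm wide cap; 60 g. It stands alone, its axis 70 mm in front of the code reader's window. x axis: out of the label side; z: up. Seen from above the label must turn 40 to 115 degrees counter-clockwise. The body may be gripped over the label.
- tube_label (a point): Centre of the white label with dark bars (25 mm wide, 52 mm tall) on the tube's side, flush with it, 15.5 mm from the tube's axis, 57 mm above the bench; x axis straight out of the label, z up. A white seal strip 10 mm wide runs from the label up over the cap to the middle of its top, so the marked side shows from above.
- reader_window (a point): Centre of the code reader's window, 57 mm above the bench. The reader is a fixed black block, 50 mm wide, 50 mm deep, its top 77 mm above the bench, on a 60 mm wide bracket foot; it looks along its own -x axis, towards the tube.
- lid_hinge (a point): Middle of the lid's hinge axis at the heater's rear, fixed, 107 mm above the bench. y: hinge axis; x: level, to the rear, away from the handle. The heater is a fixed white housing 220 mm wide, from 20 mm behind the hinge axis to 270 mm before it; 105 mm tall up to 170 mm before the hinge, then a sloping low console, under the shut lid's handle at most 75 mm high.
- lid_handle (a point): Middle of the bow handle's cross bar: round, 12 mm in diameter, 100 mm long, parallel to the hinge axis, 45 mm (to its centre) clear of the lid's front wall. Lid shut: 215 mm before and 12 mm above the hinge axis (119 mm above the bench). It runs on a circle of 215.3 mm radius about the hinge and can turn between gripper pads, so the hand may point down all the way. Axes turn with the lid.
- lid (a joint): Angle of the clear hood lid (200 mm wide, 170 mm front to back, 45 mm tall, 0.3 to 0.55 kg): 0 shut (top then 152 mm above the bench), growing as its front swings up and rearwards, back stop at 1.95 rad. The hinge is free. Balance, centre of mass straight above the hinge axis, is at 1.37 rad (79 degrees): bar 31 mm before and 213 mm above the axis. Below it falls shut, above it over backwards.
- reagent_bottle: Glass bottle with blue screw cap, 70 mm in diameter, 140 mm tall, standing loose on the bench; bystander. Origin at the centre of its foot.
- wash_bottle: Plastic wash bottle with a bent spout, 74 mm in diameter, 200 mm tall, standing loose on the bench; bystander. Origin at the centre of its foot.
- tube_rack: White rack, 160 mm by 85 mm, with five like tubes in it, 121 mm tall in all, loose on the bench to the right of the heater; bystander. Origin at the centre of its underside.
- lid_stay: The lid's stay that was taken off: a thin gas strut, 176 mm long, 14 mm thick, lying loose on the bench behind the heater; bystander. Origin under its middle.
Things that resemble listed ones, but are neither listed nor needed, are in the scene too. Several things look just like the part that bears tube_mid: the one meant starts farthest to the robot's right.

How it is judged:
On the way, in this order (a step that is already met when the one before it is completed fails the run):
1. the tube stands on its spot with its label facing the reader's window, let go (y of reader_window in the frame of tube_label between -0.017 and 0.017 m and x of reader_window in the frame of tube_label above 0.02 m and angle between tube_mid's own z axis and vertical below 0.1 rad and distance of tube_mid from where it was at the start of the episode below 0.025 m and height (world z) of tube_mid below 0.061 m and contact force between the fingers and tube below 0.1 N), for 0.3 s.
2. the lid is held by its handle at its balance point (value of joint lid between 1.28 and 1.46 rad and velocity of joint lid between -0.1 and 0.1 rad/s and contact force between the fingers and lid above 1.5 N and contact force between lid and reagent_bottle below 0.1 N and contact force between lid and wash_bottle below 0.1 N and contact force between lid and tube_rack below 0.1 N and contact force between lid and lid_stay below 0.1 N and contact force between lid and tube below 0.1 N), for 0.3 s.
At the end, for the whole second after the job is handed in: Fingers grip the lid (over 1.5 N; nothing else touches it), still (under 0.1 rad/s) within 0.09 rad of its balance at 1.37 rad. The tube is released, upright within 0.1 rad, on the bench within 25 mm of its start; the line out of its label passes within 17 mm of the window's centre (all of step 1 and all of step 2); the arm keeps its last pose, push and grip.
It fails at once if the lid is dropped or slung (faster than 3 rad/s) (velocity of joint lid below -3 rad/s or velocity of joint lid above 3 rad/s).
It fails at once if the lid goes over backwards (beyond 1.75 rad) (value of joint lid above 1.75 rad).
It fails at once if the tube is tipped (over 0.5 rad) (angle between tube_mid's own z axis and vertical above 0.5 rad).
It fails at once if a bystander is moved by more than 20 mm (distance of any of reagent_bottle, wash_bottle, tube_rack, lid_stay from where it was at the start of the episode above 0.02 m).
It also fails if it takes over 51 s, if anything falls off the work surface, if the arm or the gripper's body presses on something with over 40 N, if the wrist force passes 120 N, or if a joint passes its speed limit or range.

## Robot

A 7-joint arm with a two-finger parallel gripper is mounted at the origin on the work surface. World frame = base frame: x ahead of the robot, y to its left, z up, the work surface at z = 0. Lengths are in m, angles in rad, forces in N, time in s.
With the tool pointing down it reaches from about 0.425 to 0.925 m from the base axis. Payload 6.8 kg.
Tool frame: the origin (TCP) lies on the front face of the gripper's body, between the roots of the fingers; the fingertips stand 73 mm ahead of it and the grasp point (between the pads) lies 54 mm ahead of it; z points along the fingers, x is the direction in which the jaws open and shut, and the axes are right-handed (so a half turn about z gives the same grasp; the last joint's range is limited). The gripper opens to 85 mm and grips with 20 to 120 N. Pads are 22 mm wide; open, the fingers measure 114 mm over their backs; the gripper's body (76 mm by 85 mm) begins 54 mm behind the grasp point. The pads swing forward as they close: fully open they stand 13 mm farther back than shut.
Start: joints at [1.165, 0.477, 0.022, 1.555, -0.011, 1.109, -0.083], TCP at [0.198, -0.645, 0.304] pointing down, gripper open.
Joint ranges: [-2.96, 2.96], [-0.34, 2.1], [-1.41, 1.46], [0.24, 2.44], [-1.37, 4.51], [0.17, 1.92], [-2.96, 2.96]. Speed limits (rad/s): [2.39, 2.39, 3.14, 3.14, 3.14, 3.14, 3.14].

## Interface

Orientations are given as a unit quaternion [w, x, y, z].
In Python, from station import get_obs, read_camera, hand_in gives the robot as it stands. The module is installed in compiled form; this text tells all that it offers.
- The arm moves only by the shell command python3 -m creep 'ROWS' [FORCE]. ROWS is JSON, a list that holds one entry, the list of rows, each a list of 7 numbers: the turn, a rotation vector about the tool's x, y, z in rad, then the shift along the tool's x, y, z in m, then the finger opening in m, from 0 to 0.0854. A call has 1 to 20 rows; each row shifts and turns the pose as measured when the row begins, along the tool's axes as they then stand; what a row does not reach is not made up. A row lasts 1/12 s, in which the tool goes at most 41.7 mm and 7.16 degrees, less where a joint would pass 70% of its speed; a pose out of reach is approached as far as the arm can. A call is refused whole if a number of a shift passes 0.0417 or a number of a turn 0.125, either way. A call with a gripper value outside its range is refused whole. The fingers move at their own pace and stop on an object; FORCE is the grip in N (left out, the last holds). Time passes only in rows, so rows that do not move let the fingers close. It gives the time, the measured TCP pose, the force and the opening at its end, in the units of the state.
- get_obs(): the state, without advancing time (a new reading comes with each control period).
- read_camera(name): name is "scene" or "top" or "wrist"; returns a dict with "color" (420x560x3 uint8, red, green, blue), "range_z" (420x560 float32, m along the optical axis (not along the pixel's ray), 0 where there is no reading), "fovy" (degrees; the focal length in pixels is half the picture's height over the tangent of half this angle, whatever the lens; pixels are square), "cx", "cy" (the principal point, pixels), "rvec" (rotation vector, rad) and "tvec" (3), from world to camera coordinates, as OpenCV has them. Camera axes: x right, y down, z forward; pixel columns grow to the right and rows downward; lengths in m; the calibration is good to about 2 mm. A picture is of the moment at which its call begins.
- hand_in(): hands the job in, once; it reports no verdict.
The state is a dict: "t": time; "q": joint angles; "joint_vel": joint speeds; "joint_torque": joint torques, N m; "eef_pos": TCP position; "tool_rot": TCP orientation; "contact_force": force on the tool from outside, world axes, zero at the start; "torque": the same for the moment, N m; "gripper_width": opening from 0.0 (shut) to 1.0 (fully open).
Only numpy, scipy, OpenCV 4.12 (cv2) and the standard library are available. Lean on these libraries where they do the work, as an engineer would, in place of code of your own. Each camera call takes 0.05 s, during which the arm holds its last target.

## Working session

There is one attempt and no reset: what is moved stays moved. The work goes in short steps, Python scripts to look and compute and a shell command to move; the robot and the scene stay as the last step left them, time stands still between calls to the robot, and variables do not carry over. Pictures are saved under pics/ and viewed, and the job is handed in when it is done.

```bash
mkdir -p pics; cat > h.py <<'E'
import numpy as np, cv2
from station import get_obs, read_camera
from scipy.spatial.transform import Rotation as R
def cam(name,fn=None):
    c=read_camera(name)
    if fn: cv2.imwrite('pics/'+fn,cv2.cvtColor(c['color'],cv2.COLOR_RGB2BGR))
    return c
def cloud(c):
    z=c['range_z'];h,w=z.shape;f=h/2/np.tan(np.radians(c['fovy'])/2)
    v,u=np.mgrid[:h,:w]
    P=np.stack([(u-c['cx'])/f*z,(v-c['cy'])/f*z,z],-1)
    Rm=R.from_rotvec(np.ravel(c['rvec'])).as_matrix()
    W=(P-np.ravel(c['tvec']))@Rm
    W[z<=0]=np.nan
    return W
E
python3 - <<'E'
from h import *
for n in ['scene','top','wrist']:
    c=cam(n,n+'0.png'); np.savez('pics/'+n+'0.npz',**c); print(n,c['fovy'],c['rvec'],c['tvec'])
o=get_obs();print(o)
E
```

```text
scene 56.75959548646666 [ 1.72250004  1.48373307 -0.82918729] [-0.06384231 -0.23199211  1.52251612]
top 56.69948359060079 [ 2.17605359 -2.20891388  0.0832984 ] [-0.00456928  0.60571389  1.26715295]
wrist 70.06685194388695 [-2.30015218  1.6995841   0.28867676] [-0.67495494 -0.04307131  0.38261685]
{'t': 0.15, 'q': array([ 1.16491334,  0.4776473 ,  0.02232488,  1.55619421, -0.01154774,
        1.10928926, -0.0830833 ]), 'joint_vel': array([ 9.03103616e-04, -2.91987762e-03, -2.15120153e-04, -4.21779595e-03,
       -8.67181098e-07, -8.40282029e-04,  6.22964718e-04]), 'joint_torque': array([ 3.35844808e-03, -5.96926153e+01,  1.61029570e+00, -2.81490165e+01,
        1.26542605e-02,  6.55566109e-03, -1.80844140e-06]), 'eef_pos': array([ 0.19797054, -0.64495797,  0.30313641]), 'tool_rot': array([-4.00539418e-04,  8.04186623e-01, -5.94376460e-01, -5.81296768e-04]), 'contact_force': array([-0.23557971, -1.41938097, -0.16953335]), 'torque': array([-0.01179914,  0.00674707, -0.02552815]), 'gripper_width': 0.9967072794969121}
```

View pics/scene0.png

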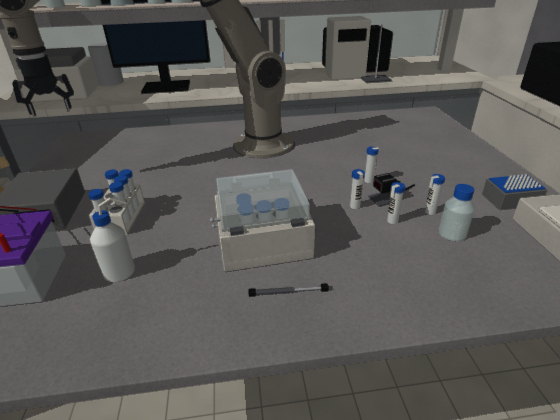

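View pics/top0.png

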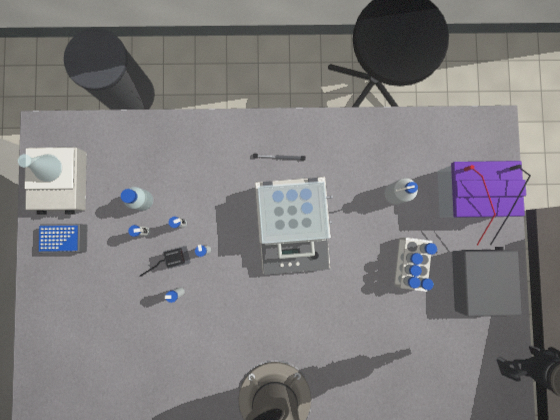

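View pics/wrist0.png

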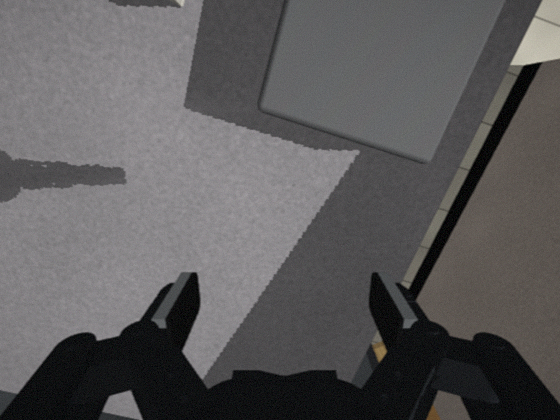

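```bash
python3 - <<'E'
from h import *
c=dict(np.load('pics/top0.npz')); W=cloud(c)
img=cv2.cvtColor(c['color'],cv2.COLOR_RGB2BGR)
a=cv2.resize(img[200:310,110:230],None,fx=5,fy=5,interpolation=cv2.INTER_CUBIC)
b=cv2.resize(img[170:280,240:345],None,fx=5,fy=5,interpolation=cv2.INTER_CUBIC)
cv2.imwrite('pics/ta.png',a);cv2.imwrite('pics/tb.png',b)
for p in [(201,250),(176,222),(138,230),(172,296),(175,257),(134,198),(405,187),(415,265)]:
    print(p,W[p[1],p[0]])
X=W[...,0];Y=W[...,1];Z=W[...,2]
# target tube cap top
for name,cen in [('t',(201,250)),('t2',(176,222))]:
    w=W[cen[1],cen[0]]
    m=(np.hypot(X-w[0],Y-w[1])<0.03)&(Z>0.108)
    print(name,m.sum(),np.nanmean(W[m],0),np.nanmin(W[m],0),np.nanmax(W[m],0))
w=W[257,175]
m=(np.hypot(X-w[0],Y-w[1])<0.05)&(abs(Z-0.077)<.006)
pts=W[m]; print('reader',m.sum(),pts.mean(0))
print(cv2.minAreaRect((pts[:,:2]*1000).astype(np.float32)))
# heater
m=(X>0.35)&(X<0.85)&(abs(Y)<0.25)&(Z>0.095)&(Z<0.112)
pts=W[m];print('heater rect',cv2.minAreaRect((pts[:,:2]*1000).astype(np.float32)),m.sum())
m=(X>0.35)&(X<0.85)&(abs(Y)<0.25)&(Z>0.147)&(Z<0.158)
pts=W[m];print('lid',m.sum(), m.sum() and cv2.minAreaRect((pts[:,:2]*1000).astype(np.float32)))
E
```

```text
(201, 250) [0.4875307  0.21702648 0.11999417]
(176, 222) [0.57347336 0.29295586 0.11858993]
(138, 230) [0.55104653 0.40992138 0.11280747]
(172, 296) [0.35080161 0.3054079  0.11529109]
(175, 257) [0.46582716 0.30591383 0.07805107]
(134, 198) [0.64609628 0.41251536 0.14214894]
(405, 187) [ 0.66584501 -0.3962627   0.15721191]
(415, 265) [ 0.43162789 -0.43310288  0.11329244]
t 110 [0.48505957 0.21958585 0.11683913] [0.46909476 0.20260236 0.10816791] [0.5026789  0.23604014 0.12221717]
t2 108 [0.57380437 0.298978   0.11686367] [0.55832597 0.28143816 0.10835756] [0.58912214 0.31546644 0.12276157]
reader 254 [0.46315431 0.31167871 0.07692508]
((463.240478515625, 312.2837829589844), (49.387760162353516, 51.00017166137695), 13.14924430847168)
heater rect ((594.27490234375, 33.51042175292969), (201.7535858154297, 419.12530517578125), 5.925283432006836) 419
lid 3756 ((596.6422729492188, -62.482215881347656), (170.36050415039062, 200.08848571777344), 3.6705994606018066)
```

```bash
python3 - <<'E'
from h import *
c=dict(np.load('pics/scene0.npz')); W=cloud(c)
img=cv2.cvtColor(c['color'],cv2.COLOR_RGB2BGR)
cv2.imwrite('pics/sa.png',cv2.resize(img[135:245,335:475],None,fx=5,fy=5,interpolation=cv2.INTER_CUBIC))
E
```

```text
(no output)
```

View pics/ta.png

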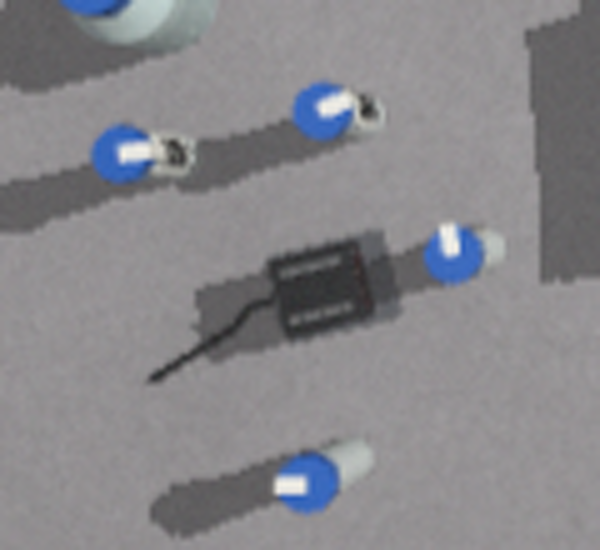

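View pics/tb.png

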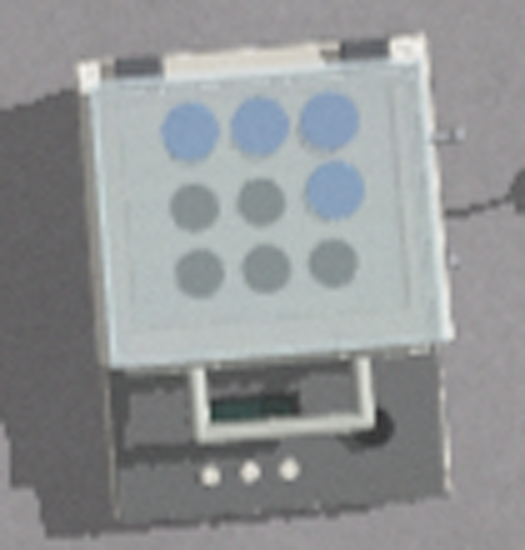

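View pics/sa.png

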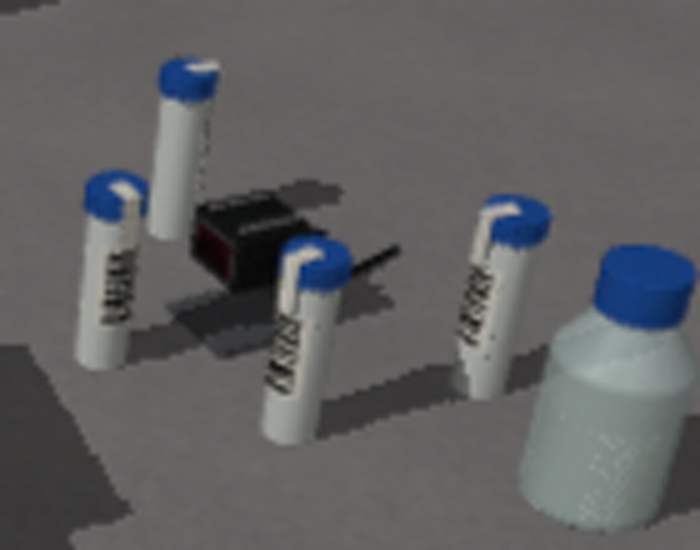

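```bash
cat >> h.py <<'E'
def onplane(c,u,v,z0):
    h=c['color'].shape[0];f=h/2/np.tan(np.radians(c['fovy'])/2)
    Rm=R.from_rotvec(np.ravel(c['rvec'])).as_matrix();t=np.ravel(c['tvec'])
    d=np.stack([(u-c['cx'])/f,(v-c['cy'])/f,np.ones_like(u,float)],-1)@Rm
    C=-Rm.T@t
    s=(z0-C[2])/d[...,2]
    return C+s[...,None]*d
def strip(c,xy,rad=0.017,z0=0.115):
    h,w=c['color'].shape[:2];v,u=np.mgrid[:h,:w]
    P=onplane(c,u.astype(float),v.astype(float),z0)
    hsv=cv2.cvtColor(c['color'],cv2.COLOR_RGB2HSV)
    D=np.hypot(P[...,0]-xy[0],P[...,1]-xy[1])
    Wd=cloud(c)[...,2]
    near=(D<0.03)&(Wd>0.10)
    blue=near&(hsv[...,1]>120)&(hsv[...,0]>95)&(hsv[...,0]<130)
    white=near&(hsv[...,1]<70)&(hsv[...,2]>130)
    cap=blue|white
    cc,r=cv2.minEnclosingCircle((P[cap][:,:2]*1000).astype(np.float32))
    print('n',blue.sum(),white.sum(),'capcircle',cc,r,'white mean',P[white][:,:2].mean(0), 'strip yaw from circle',np.degrees(np.arctan2(P[white][:,1].mean()-cc[1]/1000,P[white][:,0].mean()-cc[0]/1000)))
    pw=(P[white][:,:2]*1000).astype(np.float32); print('white rect',cv2.minAreaRect(pw))
E
python3 - <<'E'
from h import *
c=dict(np.load('pics/top0.npz')); strip(c,(0.4855,0.2195))
W=cloud(c);X,Y,Z=W[...,0],W[...,1],W[...,2]
m=(X>0.42)&(X<0.50)&(Y>-.16)&(Y<.02)&(Z>0.109)&(Z<0.13)
p=W[m];print('bar',m.sum(),p.mean(0),p.min(0),p.max(0),cv2.minAreaRect((p[:,:2]*1000).astype(np.float32)))
m=(X>0.6)&(X<0.75)&(Y>-.2)&(Y<.07)&(Z>0.09)&(Z<0.13)
p=W[m];print('rear',m.sum(),p.min(0),p.max(0))
E
```

```text
n 72 25 capcircle (485.61798095703125, 218.968017578125) 17.896806716918945 white mean [0.49081071 0.21963424] strip yaw from circle 7.3110312084225475
white rect ((488.6539611816406, 213.0703125), (35.05389404296875, 22.431522369384766), 29.48947525024414)
bar 210 [ 0.47331317 -0.06917573  0.12500434] [ 0.4595254  -0.125024    0.11879359] [ 0.49917419 -0.01301289  0.12995481] ((478.7153625488281, -68.79463958740234), (112.18404388427734, 39.246585845947266), 89.10106658935547)
rear 412 [ 0.6005976  -0.18490603  0.09897583] [0.70832846 0.052301   0.12265496]
```

```bash
python3 -m creep '[[[0,0,0,-0.02,-0.036,0,0.06],[0,0,0,-0.02,-0.036,0,0.06],[0,0,0,-0.025,-0.033,0,0.06],[0,0,0,-0.03,-0.028,0,0.06],[0,0,0,-0.03,-0.028,0,0.06],[0,0,0,-0.032,-0.025,0,0.06],[0,0,0,-0.034,-0.022,0,0.06],[0,0,0,-0.034,-0.02,0,0.06]]]' 40
```

```text
t: 0.82
eef_pos: [0.3493, -0.3634, 0.2987]
tool_rot: [0.002, 0.799, -0.601, -0.002]
contact_force: [1.2, 0.4, -0.1]
gripper_width: 0.703
```

```bash
python3 -m creep '[[[0,0,0,-0.031,-0.0215,0,0.06],[0,0,0,-0.031,-0.0215,0,0.06],[0,0,0,-0.031,-0.0215,0,0.06],[0,0,0,-0.031,-0.0215,0,0.06],[0,0,0,-0.031,-0.0215,0,0.06],[0,0,0,-0.031,-0.0215,0,0.06],[0,0,0,-0.031,-0.0215,0,0.06],[0,0,0,-0.031,-0.0215,0,0.06],[0,0,0,-0.031,-0.0215,0,0.06],[0,0,0,-0.031,-0.0215,0,0.06],[0,0,0,-0.034,-0.0126,0,0.06],[0,0,0,-0.034,-0.0126,0,0.06],[0,0,0,-0.034,-0.0126,0,0.06],[0,0,0,-0.034,-0.0126,0,0.06],[0,0,0,0,0,0,0.06]]]' 40
python3 - <<'E'
from h import *
c=cam('wrist','wrist1.png');np.savez('pics/wrist1.npz',**c)
o=get_obs();print(o['eef_pos'],R.from_quat(o['tool_rot'],scalar_first=True).as_matrix(),o['q'])
E
```

```text
t: 2.07
eef_pos: [0.4805, 0.1735, 0.2974]
tool_rot: [0.0, 0.801, -0.598, -0.002]
contact_force: [-0.4, -0.7, 0.4]
gripper_width: 0.701
[0.48062593 0.17016342 0.29694358] [[ 2.82417270e-01 -9.59281846e-01 -4.33892286e-03]
 [-9.59291593e-01 -2.82416026e-01 -9.09383094e-04]
 [-3.53026659e-04  4.41911771e-03 -9.99990173e-01]] [-0.01798038  0.25819882 -0.51821574  1.92199405  0.14891169  1.0033854
 -1.88728883]
```

View pics/wrist1.png

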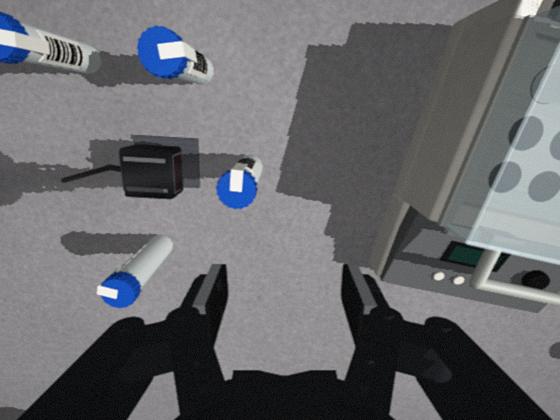

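```bash
python3 - <<'E'
from h import *
c=dict(np.load('pics/wrist1.npz'));strip(c,(0.4855,0.2195))
W=cloud(c);X,Y,Z=W[...,0],W[...,1],W[...,2]
m=(np.hypot(X-.463,Y-.312)<.06)&(abs(Z-.077)<.006)
print(m.sum(), m.sum() and cv2.minAreaRect((W[m][:,:2]*1000).astype(np.float32)))
m=(np.hypot(X-.4855,Y-.2195)<.03)&(abs(Z-.115)<.006)
print(m.sum(), m.sum() and cv2.minEnclosingCircle((W[m][:,:2]*1000).astype(np.float32)))
E
```

```text
n 961 319 capcircle (487.45928955078125, 218.05435180664062) 19.602685928344727 white mean [0.4951717  0.21979595] strip yaw from circle 12.724932320155371
white rect ((494.4062194824219, 213.76756286621094), (28.476625442504883, 24.225950241088867), 81.80380249023438)
2530 ((463.919677734375, 309.7411193847656), (50.10060501098633, 50.379058837890625), 13.726967811584473)
1258 ((485.9510803222656, 218.29214477539062), 18.20412826538086)
```

```bash
cat >> h.py <<'E'
def strip2(c,guess,z0=0.115):
    W=cloud(c);h,w=c['color'].shape[:2];v,u=np.mgrid[:h,:w]
    P=onplane(c,u.astype(float),v.astype(float),z0)[...,:2]
    m=(np.hypot(W[...,0]-guess[0],W[...,1]-guess[1])<.03)&(abs(W[...,2]-z0)<.004)
    ((a,b),r)=cv2.minEnclosingCircle((P[m]*1000).astype(np.float32)); cc=np.array([a,b])/1000
    hsv=cv2.cvtColor(c['color'],cv2.COLOR_RGB2HSV)
    D=np.linalg.norm(P-cc,axis=-1)
    wh=m&(hsv[...,1]<70)&(hsv[...,2]>130)&(D<0.0165)
    q=P[wh]; d=q.mean(0)-cc
    print('cap centre',cc,'r',r,'nwhite',wh.sum(),'offset mm',d*1000,'yaw',np.degrees(np.arctan2(d[1],d[0])))
    print('rect',cv2.minAreaRect((q*1000).astype(np.float32)))
E
python3 - <<'E'
from h import *
strip2(dict(np.load('pics/wrist1.npz')),(.486,.2185))
strip2(dict(np.load('pics/top0.npz')),(.486,.2185))
E
```

```text
cap centre [0.48636438 0.21848769] r 18.464054107666016 nwhite 257 offset mm [6.9456995  1.74370349] yaw 14.092739682543307
rect ((493.2555847167969, 220.1673583984375), (18.623048782348633, 10.379273414611816), 13.10117244720459)
cap centre [0.48530542 0.21958508] r 17.865415573120117 nwhite 8 offset mm [8.55848849 0.99563312] yaw 6.635553270888381
rect ((493.5126953125, 220.96002197265625), (6.067070960998535, 12.148975372314453), 89.87469482421875)
```

```bash
python3 -m creep '[[[0,0,0,-0.023,-0.0095,0.01,0.065],[0,0,0,-0.0225,-0.0095,0.02,0.065],[0,0,0,0,0,0.02,0.065],[0,0,0,0,0,0.01,0.065],[0,0,0,0,0,0,0.065]]]' 40
python3 - <<'E'
from h import *
o=get_obs();p=o['eef_pos'];M=R.from_quat(o['tool_rot'],scalar_first=True).as_matrix()
print(p, (np.array([.486,.219,.126])-p)@M, M[:,2])
E
```

```text
t: 2.53
eef_pos: [0.4872, 0.2171, 0.2348]
tool_rot: [0.002, 0.8, -0.6, -0.0]
contact_force: [-0.7, -0.4, 0.2]
gripper_width: 0.762
[0.48718215 0.21711037 0.23476437] [-0.00242023  0.00021057  0.10876007] [-0.00280128 -0.00345458 -0.99999011]
```

```bash
python3 -m creep '[[[0,0,0,-0.0024,0,0.022,0.065],[0,0,0,0,0,0.025,0.065],[0,0,0,0,0,0.025,0.065],[0,0,0,0,0,0.022,0.065],[0,0,0,0,0,0.014,0.065],[0,0,0,0,0,0,0.065]]]' 25
python3 - <<'E'
from h import *
o=get_obs();p=o['eef_pos'];M=R.from_quat(o['tool_rot'],scalar_first=True).as_matrix()
print(p, (np.array([.486,.219,.126])-p)@M, M[:,2])
cam('wrist','w2.png');cam('scene','s2.png')
E
```

```text
t: 3.03
eef_pos: [0.4909, 0.211, 0.1273]
tool_rot: [0.002, 0.796, -0.605, 0.003]
contact_force: [-0.1, -0.7, 0.3]
gripper_width: 0.762
[0.49086099 0.21099394 0.12727675] [-0.00902577  0.00253756  0.00120522] [ 0.00355114 -0.00677285 -0.99997076]
```

View pics/w2.png

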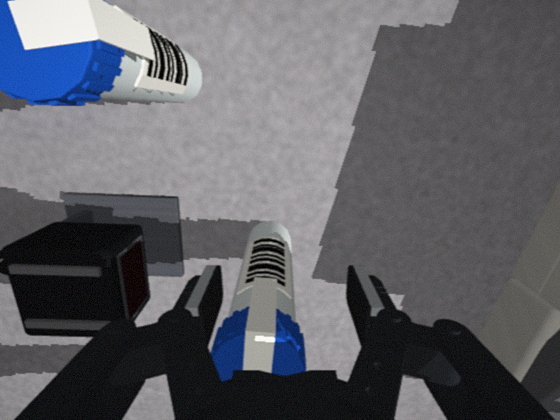

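```bash
python3 - <<'E'
import cv2
i=cv2.imread('pics/s2.png');cv2.imwrite('pics/s2c.png',cv2.resize(i[100:260,300:480],None,fx=4,fy=3.75*1.0))
E
```

```text
(no output)
```

View pics/s2c.png

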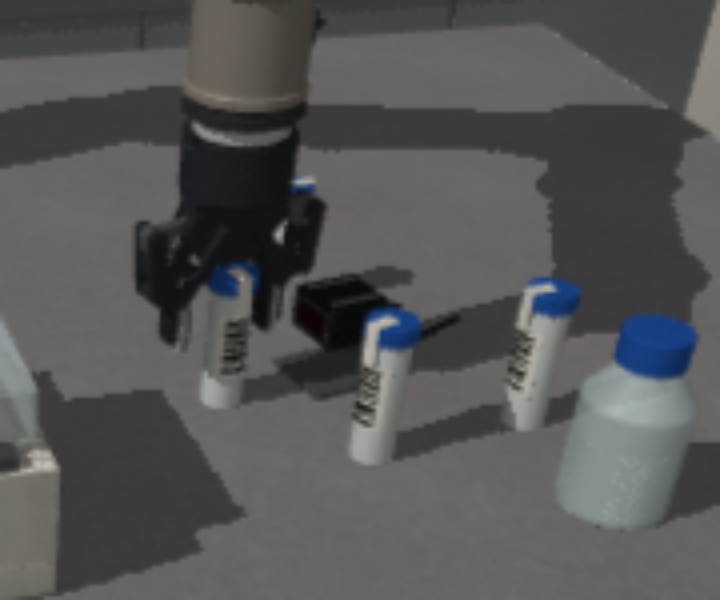

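The tube (cap about (262,340)) stands between the open fingers (centre about (287,300)), left of centre by about 9 mm. I correct before closing.

```bash
python3 -m creep '[[[0,0,0,-0.005,0.002,0,0.065],[0,0,0,-0.004,0.001,0.001,0.065],[0,0,0,0,0,0,0.065]]]' 25
python3 - <<'E'
from h import *
o=get_obs();p=o['eef_pos'];M=R.from_quat(o['tool_rot'],scalar_first=True).as_matrix()
print(p, (np.array([.486,.219,.126])-p)@M, M[:,2],o['q'])
E
```

```text
t: 3.38
eef_pos: [0.4885, 0.2203, 0.1324]
tool_rot: [-0.002, 0.796, -0.606, 0.006]
contact_force: [-0.7, 0.1, -0.6]
gripper_width: 0.763
[0.48847299 0.2203377  0.13236783] [0.00059254 0.00280852 0.00634157] [ 0.01210673 -0.00312169 -0.99992184] [-0.19389811  0.51779274 -0.43995392  2.00420105  0.35522488  0.68425322
 -2.16191889]
```

```bash
python3 -m creep '[[[-0.011,-0.006,0,0.0006,0.0028,0.006,0.065],[0,0,0,0,0,0,0.065]]]' 25
python3 - <<'E'
from h import *
o=get_obs();p=o['eef_pos'];M=R.from_quat(o['tool_rot'],scalar_first=True).as_matrix()
print(p, (np.array([.486,.219,.126])-p)@M, M[:,2])
E
```

```text
t: 3.55
eef_pos: [0.4864, 0.2199, 0.1279]
tool_rot: [-0.001, 0.796, -0.605, 0.0]
contact_force: [-0.3, -0.4, -0.5]
gripper_width: 0.762
[0.48640109 0.21993988 0.12785595] [0.00080005 0.00064192 0.00185383] [ 0.00217332  0.00132724 -0.99999676]
```

```bash
python3 -m creep '[[[0,0,0,0.0008,0.0006,0,0.05],[0,0,0,0,0,0,0.04],[0,0,0,0,0,0,0.035],[0,0,0,0,0,0,0.025],[0,0,0,0,0,0,0.02],[0,0,0,0,0,0,0.02],[0,0,0,0,0,0,0.02]]]' 22
python3 - <<'E'
from h import *
o=get_obs();p=o['eef_pos'];M=R.from_quat(o['tool_rot'],scalar_first=True).as_matrix()
print(p, M[:,2], o['gripper_width']*.0854,np.degrees(np.arctan2(M[1,0],M[0,0])),o['contact_force'])
cam('wrist','w3.png')
E
```

```text
t: 4.13
eef_pos: [0.4864, 0.219, 0.1283]
tool_rot: [-0.002, 0.796, -0.606, 0.001]
contact_force: [0.4, 0.3, 0.1]
gripper_width: 0.338
[0.48638886 0.21898354 0.12827483] [ 0.00273296  0.00192112 -0.99999442] 0.028907356229251394 -74.53579334246062 [0.38678348 0.31480218 0.13337655]
```

View pics/w3.png

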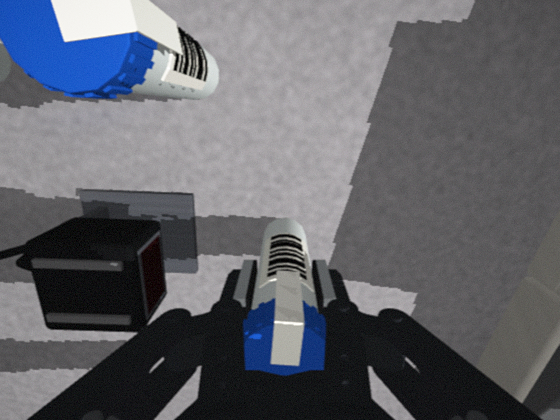

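```bash
python3 -m creep '[[[0,0,-0.06,0,0,-0.0005,0.02],[0,0,-0.1,0,0,0,0.02],[0,0,-0.1,0,0,0,0.02],[0,0,-0.1,0,0,0,0.02],[0,0,0,0,0,0,0.02]]]' 22
python3 - <<'E'
from h import *
o=get_obs();p=o['eef_pos'];M=R.from_quat(o['tool_rot'],scalar_first=True).as_matrix()
print(p, M[:,2], o['gripper_width']*.0854,np.degrees(np.arctan2(M[1,0],M[0,0])),o['contact_force'],o['q'])
print((np.array([.486,.219,.128])-p)@M, np.cross(M[:,2],[0,0,-1])@M)
E
```

```text
t: 4.6
eef_pos: [0.4859, 0.2186, 0.1283]
tool_rot: [-0.001, 0.895, -0.446, 0.001]
contact_force: [-0.4, 0.1, -1.3]
gripper_width: 0.342
[0.48594888 0.21862514 0.12830351] [ 1.94831510e-03  5.93542189e-04 -9.99997926e-01] 0.02923192795916906 -52.979446402532815 [-0.38874002  0.0737954  -1.3065232 ] [-0.11505806  0.54251226 -0.53584695  2.00336638  0.42109435  0.70266517
 -1.83898701]
[-0.00026872 -0.00026594  0.00030383] [-1.91294507e-03 -6.99188981e-04  4.57863012e-23]
```

```bash
python3 -m creep '[[[0,0,-0.08,0,0,0,0.02],[0,0,-0.11,0,0,0,0.02],[0,0,-0.11,0,0,0,0.02],[0,0,-0.11,0,0,0,0.02],[0,0,-0.11,0,0,0,0.02],[0,0,-0.11,0,0,0,0.02],[0,0,-0.11,0,0,0,0.02],[0,0,-0.11,0,0,0,0.02],[0,0,-0.11,0,0,0,0.02],[0,0,-0.11,0,0,0,0.02],[0,0,0,0,0,0,0.02],[0,0,0,0,0,0,0.02]]]' 22
python3 - <<'E'
from h import *
o=get_obs();p=o['eef_pos'];M=R.from_quat(o['tool_rot'],scalar_first=True).as_matrix()
print(p, M[:,2], o['gripper_width']*.0854,np.degrees(np.arctan2(M[1,0],M[0,0])),o['contact_force'],o['q'])
print((np.array([.486,.219,.128])-p)@M, np.cross(M[:,2],[0,0,-1])@M)
cam('wrist','w4.png'); cam('scene','s4.png')
i=cv2.imread('pics/s4.png');cv2.imwrite('pics/s4c.png',cv2.resize(i[120:250,320:450],None,fx=4.4,fy=4.4))
E
```

```text
t: 5.6
eef_pos: [0.4871, 0.2176, 0.1283]
tool_rot: [0.0, 0.997, 0.077, 0.001]
contact_force: [-1.2, 0.6, 2.0]
gripper_width: 0.34
[0.48705973 0.21758862 0.12826158] [ 2.43223099e-03 -1.71617200e-04 -9.99997027e-01] 0.02903295902961426 8.82136729783413 [-1.1605326   0.57397166  1.98395257] [ 0.07451871  0.61786983 -0.78819569  1.99020804  0.62089089  0.7873594
 -0.9247517 ]
[-0.00083137 -0.00155734  0.00025876] [ 5.42578891e-04 -2.37714286e-03 -2.52452152e-23]
```

View pics/w4.png

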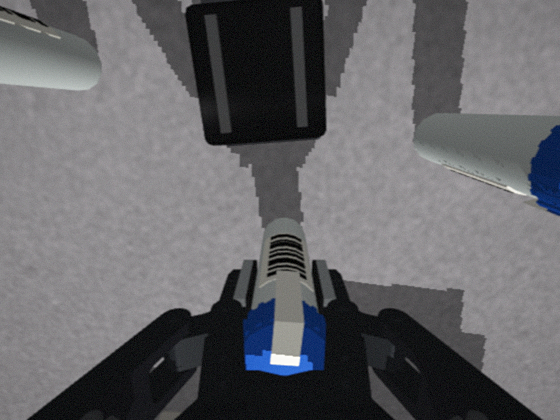

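View pics/s4c.png

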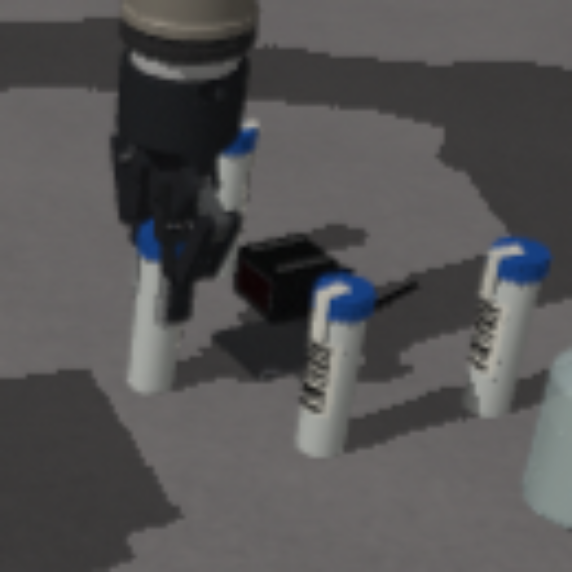

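```bash
python3 -m creep '[[[0,0,-0.045,-0.0005,-0.0008,0,0.02],[0,0,-0.04,-0.0003,-0.0006,0,0.02],[0,0,0,0,0,0,0.02],[0,0,0,0,0,0,0.02]]]' 22
python3 - <<'E'
from h import *
o=get_obs();p=o['eef_pos'];M=R.from_quat(o['tool_rot'],scalar_first=True).as_matrix()
print(p, M[:,2], o['gripper_width']*.0854,np.degrees(np.arctan2(M[1,0],M[0,0])),o['contact_force'],o['q'])
print((np.array([.486,.219,.128])-p)@M, np.cross(M[:,2],[0,0,-1])@M)
E
```

```text
t: 6.03
eef_pos: [0.4861, 0.2187, 0.1283]
tool_rot: [0.001, 0.993, 0.115, 0.002]
contact_force: [-0.1, -0.1, -0.1]
gripper_width: 0.338
[0.48613261 0.21874277 0.12832518] [ 0.00358309 -0.00166147 -0.9999922 ] 0.028870462807626812 13.23624000026416 [-0.14303615 -0.05926335 -0.06717871] [ 0.08246725  0.62321214 -0.8042189   1.99062227  0.63562178  0.79427442
 -0.86329454]
[-7.12017285e-05 -2.81551618e-04  3.24272054e-04] [ 2.43773158e-03 -3.10749196e-03 -7.88481060e-23]
```

```bash
python3 -m creep '[[[0,0,0,0,0,0,0.035],[0,0,0,0,0,0,0.045],[0,0,0,0,0,0,0.055],[0,0,0,0,0,0,0.065],[0,0,0,0,0,0,0.065],[0,0,0,0,0,0,0.065],[0,0,0,0,0,0,0.065]]]' 22
python3 - <<'E'
from h import *
o=get_obs();p=o['eef_pos'];M=R.from_quat(o['tool_rot'],scalar_first=True).as_matrix()
print(p, M[:,2], o['gripper_width']*.0854,np.degrees(np.arctan2(M[1,0],M[0,0])),o['contact_force'])
print((np.array([.486,.219,.128])-p)@M, np.cross(M[:,2],[0,0,-1])@M)
E
```

```text
t: 6.62
eef_pos: [0.486, 0.2185, 0.1281]
tool_rot: [0.001, 0.994, 0.112, 0.002]
contact_force: [-0.1, 1.6, 0.4]
gripper_width: 0.764
[0.48595693 0.21853214 0.12813234] [ 0.00343628 -0.00250614 -0.99999096] 0.06524853589700053 12.8371218354141 [-0.12224573  1.5648051   0.35390493]
[ 0.00014557 -0.00044702  0.00013131] [ 3.20695961e-03 -2.79359738e-03 -5.06517778e-22]
```

Now straight up with small steps, then look at the tube.

```bash
python3 -m creep '[[[0,0,0,0,0,-0.012,0.065],[0,0,0,0,0,-0.02,0.065],[0,0,0,0,0,-0.025,0.065],[0,0,0,0,0,-0.025,0.065],[0,0,0,0,0.01,-0.03,0.065],[0,0,0,0,0.02,-0.03,0.065],[0,0,0,0,0.02,-0.02,0.065],[0,0,0,0,0,0,0.065]]]' 22
python3 - <<'E'
from h import *
o=get_obs();p=o['eef_pos'];M=R.from_quat(o['tool_rot'],scalar_first=True).as_matrix()
print(p, M[:,2])
c=cam('wrist','w5.png');strip2(c,(.486,.2185));c=cam('top','t5.png');strip2(c,(.486,.2185))
i=cv2.imread('pics/t5.png');cv2.imwrite('pics/t5c.png',cv2.resize(i[200:310,110:240],None,fx=5,fy=5,interpolation=cv2.INTER_CUBIC))
E
```

```text
t: 7.28
eef_pos: [0.4948, 0.1711, 0.3014]
tool_rot: [0.001, 0.993, 0.115, -0.0]
contact_force: [0.7, 0.3, -0.3]
gripper_width: 0.762
[0.49478817 0.17107369 0.3014491 ] [-5.51432483e-04 -2.27815145e-03 -9.99997253e-01]
cap centre [0.48718704 0.21685747] r 18.10463523864746 nwhite 264 offset mm [-1.27685137  7.46237111] yaw 99.7095852046111
rect ((485.9294738769531, 224.2599334716797), (10.504712104797363, 17.710189819335938), 8.623531341552734)
cap centre [0. 0.] r 0.0 nwhite 0 offset mm [nan nan] yaw nan
rect ((0.0, 0.0), (0.0, 0.0), 0.0)h.py:44: RuntimeWarning: Mean of empty slice.
  q=P[wh]; d=q.mean(0)-cc
  ret = um.true_divide(
```

View pics/w5.png

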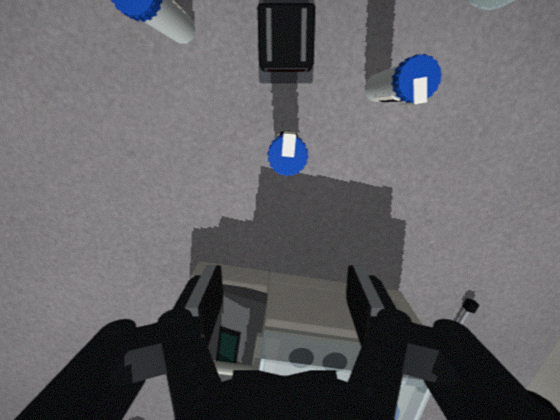

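```bash
python3 -m creep '[[[0,0,0,-0.01,0.03,0,0.065],[0,0,0.04,-0.01,0.036,0,0.065],[0,0,0.04,-0.01,0.036,0,0.065],[0,0,0.04,-0.01,0.036,0,0.065],[0,0,0.04,-0.01,0.036,0,0.065],[0,0,0,-0.01,0.036,0,0.065],[0,0,0,-0.005,0.036,0,0.065],[0,0,0,0,0.03,0,0.065],[0,0,0,0,0.02,0,0.065],[0,0,0,0,0,0,0.065]]]' 40
python3 - <<'E'
from h import *
o=get_obs();p=o['eef_pos'];M=R.from_quat(o['tool_rot'],scalar_first=True).as_matrix()
print(p, M[:,2],np.degrees(np.arctan2(M[1,0],M[0,0])),o['q'])
c=cam('wrist','w6.png');np.savez('pics/w6.npz',**c)
c=cam('top','t6.png');strip2(c,(.486,.2185))
E
```

```text
t: 8.22
eef_pos: [0.4618, -0.1287, 0.2868]
tool_rot: [-0.006, 0.999, 0.045, -0.011]
contact_force: [0.2, 0.5, -0.1]
gripper_width: 0.76
[ 0.46183561 -0.12868247  0.28682772] [-0.02224466  0.0101945  -0.99970058] 5.1540527256827335 [ 0.91014289  0.30014343 -0.89237465  1.97005511  0.26267768  1.01861985
 -0.01531572]
cap centre [0.48667911 0.21875092] r 18.10985565185547 nwhite 12 offset mm [0.35794984 8.79354816] yaw 87.669007027904
rect ((486.022216796875, 227.0826416015625), (12.16991901397705, 9.072572708129883), 89.10836791992188)
```

View pics/w6.png

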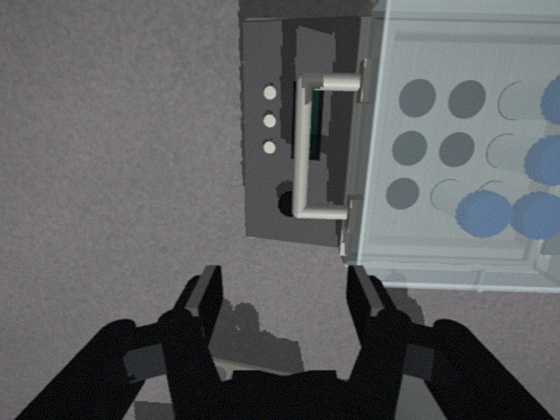

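```bash
python3 - <<'E'
from h import *
c=dict(np.load('pics/w6.npz'));W=cloud(c);X,Y,Z=W[...,0],W[...,1],W[...,2]
m=(X>0.44)&(X<0.49)&(Y>-.14)&(Y<0)&(Z>0.112)&(Z<0.135)
sub=np.zeros_like(m);sub[95:205,290:320]=1
p=W[m&sub];print('bar',len(p),p.mean(0),p.min(0),p.max(0));
from numpy.linalg import svd
v=svd(p[:,:2]-p[:,:2].mean(0),full_matrices=False)[2][0];print('dir yaw',np.degrees(np.arctan2(v[1],v[0])))
m=(X>0.44)&(X<0.5)&(Z>0.112)&(Z<0.135);q=W[m];print(q[:,1].min(),q[:,1].max(),np.percentile(q[:,1],[1,99]))
v,u=80,301
m=(X>0.48)&(X<0.75)&(abs(Z-.152)<.005);print('lid front',m.sum(),W[m].min(0))
o=get_obs();pp=o['eef_pos'];M=R.from_quat(o['tool_rot'],scalar_first=True).as_matrix()
print(pp,(np.array([.467,-.0708,.119+.054])-pp)@M, np.cross(M[:,2],[0,0,-1])@M)
E
```

```text
bar 1684 [ 0.46718261 -0.07229612  0.12504806] [ 0.45885449 -0.11696378  0.11963061] [ 0.48655983 -0.03222847  0.12837531]
dir yaw -85.86294525415441
-0.1276752512448586 0.021255208148471573 [-0.12580949 -0.01615611]
lid front 54649 [ 0.50584233 -0.16790757  0.14700006]
[ 0.46201133 -0.12460773  0.28719537] [ 0.01240309 -0.05153823  0.11467657] [-1.36317630e-02  2.06843832e-02  1.70246430e-20]
```

```bash
python3 -m creep '[[[-0.007,0.01,0.01,0.005,-0.018,0,0.065],[-0.007,0.01,0.01,0.005,-0.018,0,0.065],[0,0,0,0,-0.017,0.01,0.065],[0,0,0,0,0,0.02,0.065],[0,0,0,0,0,0,0.065]]]' 40
python3 - <<'E'
from h import *
o=get_obs();p=o['eef_pos'];M=R.from_quat(o['tool_rot'],scalar_first=True).as_matrix()
print(p, np.degrees(np.arctan2(M[1,0],M[0,0])),(np.array([.467,-.071,.119+.054])-p)@M, np.cross(M[:,2],[0,0,-1])@M)
E
```

```text
t: 8.73
eef_pos: [0.4666, -0.058, 0.2552]
tool_rot: [-0.002, 0.999, 0.043, -0.001]
contact_force: [-1.5, 0.2, -0.1]
gripper_width: 0.762
[ 0.4666404  -0.05796012  0.25519297] 4.9487058224091935 [-0.00068819  0.01336269  0.08213901] [-4.14267638e-03  9.54118128e-04 -3.36928066e-22]
```

```bash
python3 -m creep '[[[-0.004,0.001,0.01,-0.0007,0.007,0,0.036],[0,0,0.005,0,0.006,0,0.036],[0,0,0,0,0,0,0.036],[0,0,0,0,0,0.01,0.036],[0,0,0,0,0,0.018,0.036],[0,0,0,0,0,0,0.036]]]' 40
python3 - <<'E'
from h import *
o=get_obs();p=o['eef_pos'];M=R.from_quat(o['tool_rot'],scalar_first=True).as_matrix()
print(p, np.degrees(np.arctan2(M[1,0],M[0,0])),(np.array([.467,-.071,.119+.054])-p)@M, np.cross(M[:,2],[0,0,-1])@M,o['gripper_width'])
cam('wrist','w7.png')
E
```

```text
t: 9.23
eef_pos: [0.4681, -0.0691, 0.2281]
tool_rot: [0.0, 0.999, 0.037, 0.001]
contact_force: [-0.1, -0.6, -0.2]
gripper_width: 0.422
[ 0.46806839 -0.06911918  0.22812844] 4.278323016161036 [-0.00136419  0.00178257  0.05512518] [ 2.41393929e-04 -2.87454381e-03 -6.46131609e-24] 0.4223818307222366
```

View pics/w7.png

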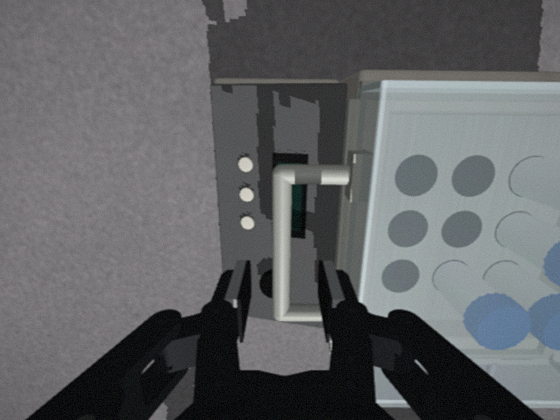

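The bar (column about 283, rows 170 to 318) lies between the finger planes (columns about 240 and 325). I descend in small steps.

```bash
python3 -m creep '[[[0,-0.003,0,-0.001,0.001,0.012,0.036],[0,0,0,0,0,0.015,0.036],[0,0,0,0,0,0.015,0.036],[0,0,0,0,0,0.01,0.036],[0,0,0,0,0,0,0.036]]]' 40
python3 - <<'E'
from h import *
o=get_obs();p=o['eef_pos'];M=R.from_quat(o['tool_rot'],scalar_first=True).as_matrix()
print(p, np.degrees(np.arctan2(M[1,0],M[0,0])),(np.array([.467,-.071,.119+.054])-p)@M, np.cross(M[:,2],[0,0,-1])@M,o['contact_force'])
E
```

```text
t: 9.7
eef_pos: [0.4712, -0.0711, 0.1798]
tool_rot: [0.002, 0.999, 0.036, 0.004]
contact_force: [-14.0, -0.1, 27.4]
gripper_width: 0.424
[ 0.47119585 -0.07112242  0.17982909] 4.123850856004534 [-0.0042279  -0.00045859  0.00679493] [ 5.11264053e-03 -7.59103821e-03  2.72534187e-23] [-13.9541935   -0.05382032  27.4450398 ]
```

```bash
python3 -m creep '[[[0,0,0,-0.003,0,-0.01,0.036],[0,0,0,0,0,0,0.036]]]' 40
python3 - <<'E'
from h import *
o=get_obs();p=o['eef_pos'];M=R.from_quat(o['tool_rot'],scalar_first=True).as_matrix()
print(p, (np.array([.467,-.071,.119+.054])-p)@M, np.cross(M[:,2],[0,0,-1])@M,o['contact_force'])
cam('wrist','w8.png');cam('scene','s8.png');cam('top','t8.png')
i=cv2.imread('pics/s8.png');j=cv2.imread('pics/t8.png')
cv2.imwrite('pics/s8c.png',cv2.resize(i[130:280,180:340],None,fx=4.5,fy=4,interpolation=cv2.INTER_CUBIC))
E
```

```text
t: 9.87
eef_pos: [0.4685, -0.0712, 0.1905]
tool_rot: [0.003, 0.999, 0.036, 0.004]
contact_force: [0.4, 0.7, -0.3]
gripper_width: 0.421
[ 0.46851874 -0.07119866  0.19050414] [-0.00163916 -0.00040848  0.01748963] [ 5.76257327e-03 -7.92660422e-03  3.22379931e-21] [ 0.41871325  0.71131856 -0.31727256]
```

View pics/w8.png

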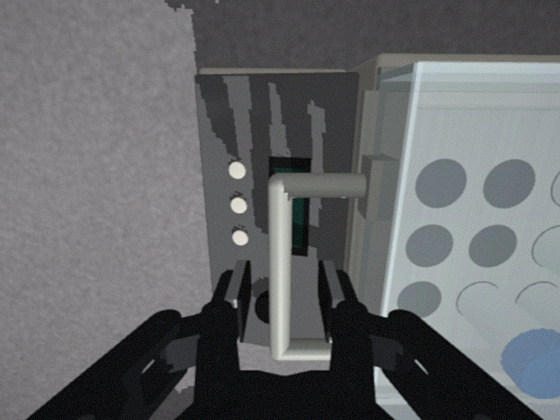

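View pics/s8c.png

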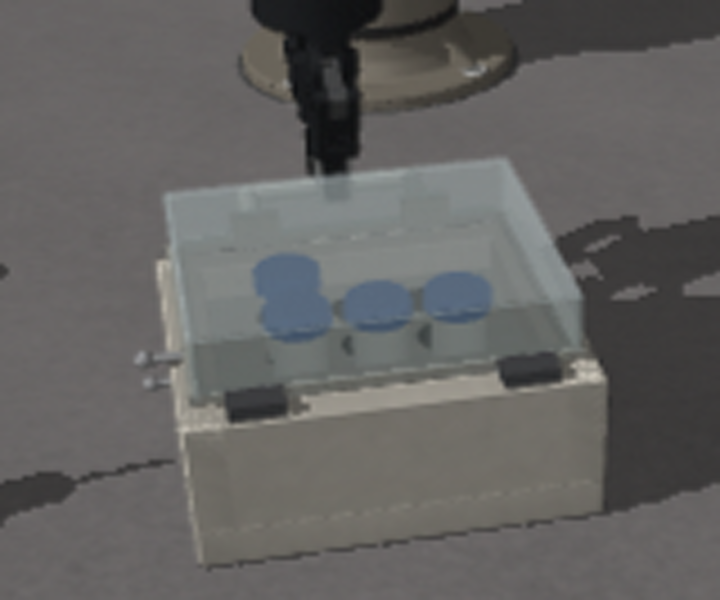

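The hand's linkage, 28 mm ahead of the TCP, touches the lid's front top edge when the hand is vertical. I back off and tilt the hand about 25° away from the lid.

```bash
python3 -m creep '[[[0,0,0,0,0,-0.025,0.032],[0,0,0,0,0,-0.03,0.032],[0.006,0.105,0,-0.01,0,0,0.032],[0,0.105,0,-0.01,0,0,0.032],[0,0.105,0,-0.01,0,0,0.032],[0,0.105,0,-0.01,0,0,0.032],[0,0,0,0,0,0,0.032],[0,0,0,0,0,0,0.032]]]' 40
cat >> h.py <<'E'
def st(tilt=25,bar=(.467,-.071,.119),yaw=4.1,graspd=.054):
    o=get_obs();p=o['eef_pos'];M=R.from_quat(o['tool_rot'],scalar_first=True).as_matrix()
    ex=np.array([np.cos(np.radians(yaw)),np.sin(np.radians(yaw)),0]);t=np.radians(tilt)
    z=np.sin(t)*ex-np.cos(t)*np.array([0,0,1]); x=np.cos(t)*ex+np.sin(t)*np.array([0,0,1]); y=np.cross(z,x)
    T=np.stack([x,y,z],1)
    rv=R.from_matrix(M.T@T).as_rotvec()
    tgt=np.array(bar)-graspd*z
    print('pos',p.round(4),'shift to go',((tgt-p)@M).round(4),'turn to go',rv.round(4),'F',o['contact_force'].round(1),'w',round(o['gripper_width']*.0854,4),'grasp pt',(p+graspd*M[:,2]).round(4),'q',o['q'].round(2))
E
python3 -c "
from h import *
st()"
```

```text
t: 10.68
eef_pos: [0.4268, -0.0755, 0.2368]
tool_rot: [-0.008, 0.976, 0.034, 0.216]
contact_force: [1.0, -0.6, 0.1]
gripper_width: 0.375
pos [ 0.4268 -0.0755  0.2368] shift to go [-0.0131 -0.0016  0.0698] turn to go [ 0.0002  0.0007 -0.0027] F [ 1.  -0.6  0.1] w 0.032 grasp pt [ 0.4495 -0.0739  0.1878] q [ 1.06  0.13 -1.01  2.35  0.18  0.29 -0.02]
```

```bash
python3 -m creep '[[[0,-0.07,0,0,0,0.005,0.032],[0,-0.07,0,0,-0.001,0.005,0.032],[0,0,0,0,0,0,0.032]]]' 40
python3 -c "
from h import *
st(17)"
```

```text
t: 10.93
eef_pos: [0.4317, -0.0763, 0.2277]
tool_rot: [-0.004, 0.99, 0.032, 0.141]
contact_force: [0.6, 2.0, -0.1]
gripper_width: 0.374
pos [ 0.4317 -0.0763  0.2277] shift to go [ 0.0031 -0.003   0.0603] turn to go [ 0.0032  0.0144 -0.0067] F [ 0.6  2.  -0.1] w 0.032 grasp pt [ 0.4467 -0.0754  0.1759] q [ 0.92  0.19 -0.93  2.27  0.29  0.48 -0.15]
```

```bash
python3 -m creep '[[[0,0.01,-0.005,0.0015,-0.003,0.015,0.032],[0,0.004,0,0.001,0,0.015,0.032],[0,0,0,0,0,0.01,0.032],[0,0,0,0,0,0,0.032]]]' 40
python3 -c "
from h import *
st(17)"
```

```text
t: 11.27
eef_pos: [0.4531, -0.0709, 0.1907]
tool_rot: [-0.005, 0.988, 0.035, 0.15]
contact_force: [0.2, 0.6, -1.1]
gripper_width: 0.375
pos [ 0.4531 -0.0709  0.1907] shift to go [-0.0078  0.0011  0.0186] turn to go [ 0.0002 -0.0047  0.0002] F [ 0.2  0.6 -1.1] w 0.0321 grasp pt [ 0.4691 -0.0697  0.1391] q [ 0.76  0.29 -0.8   2.28  0.49  0.39 -0.35]
```

```bash
python3 -m creep '[[[0,-0.004,0,-0.006,0.001,0,0.032],[0,0,0,-0.002,0,0.003,0.032],[0,0,0,0,0,0,0.032]]]' 40
python3 -c "
from h import *
st(17)
cam('wrist','w9.png')"
```

```text
t: 11.52
eef_pos: [0.4477, -0.0713, 0.1859]
tool_rot: [-0.006, 0.988, 0.037, 0.148]
contact_force: [-0.3, -0.4, 0.1]
gripper_width: 0.375
pos [ 0.4477 -0.0713  0.1859] shift to go [-0.0011  0.0011  0.0156] turn to go [-0.0019 -0.001   0.0022] F [-0.3 -0.4  0.1] w 0.032 grasp pt [ 0.4634 -0.0701  0.1343] q [ 0.76  0.29 -0.8   2.3   0.5   0.38 -0.35]
```

View pics/w9.png

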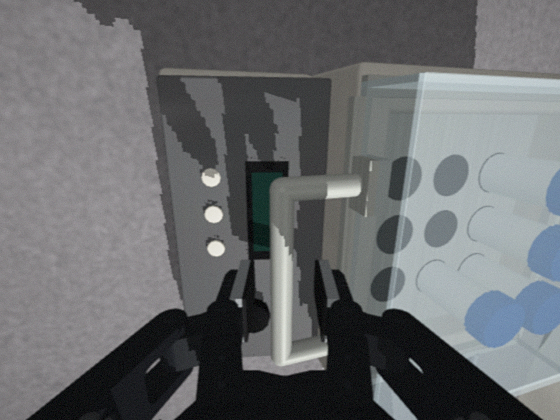

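```bash
python3 -m creep '[[[0,0,0,-0.002,0,0.006,0.032],[0,0,0,-0.001,0,0.006,0.032],[0,0,0,0,0,0,0.032]]]' 40
python3 -c "
from h import *
st(17)"
```

```text
t: 11.82
eef_pos: [0.4488, -0.0723, 0.1752]
tool_rot: [-0.005, 0.988, 0.036, 0.15]
contact_force: [0.2, 0.3, -0.7]
gripper_width: 0.376
pos [ 0.4488 -0.0723  0.1752] shift to go [ 0.001  -0.      0.0051] turn to go [ 0.0007 -0.0042  0.0008] F [ 0.2  0.3 -0.7] w 0.0321 grasp pt [ 0.4648 -0.0712  0.1236] q [ 0.71  0.31 -0.75  2.3   0.55  0.35 -0.4 ]
```

```bash
python3 -m creep '[[[0,0,0,0,0,0.003,0.024],[0,0,0,0,0,0,0.018],[0,0,0,0,0,0,0.01],[0,0,0,0,0,0,0.005],[0,0,0,0,0,0,0.0],[0,0,0,0,0,0,0.0]]]' 45
python3 -c "
from h import *
st(17)"
```

```text
t: 12.32
eef_pos: [0.4498, -0.0727, 0.1736]
tool_rot: [-0.004, 0.988, 0.035, 0.15]
contact_force: [0.4, 0.1, -3.9]
gripper_width: 0.121
pos [ 0.4498 -0.0727  0.1736] shift to go [ 0.0006 -0.0005  0.0033] turn to go [ 0.002  -0.0054 -0.0003] F [ 0.4  0.1 -3.9] w 0.0103 grasp pt [ 0.4658 -0.0717  0.1221] q [ 0.7   0.31 -0.74  2.31  0.56  0.35 -0.41]
```

```bash
cat >> h.py <<'E'
def sw():
    o=get_obs();p=o['eef_pos'];M=R.from_quat(o['tool_rot'],scalar_first=True).as_matrix()
    ex=np.array([np.cos(np.radians(4.1)),np.sin(np.radians(4.1)),0])
    H=np.array([.467,-.071,.107])+.215*ex
    # grasp distance calibrated at grip time: bar 0.0573 ahead
    b=p+.0573*M[:,2]+.0006*M[:,0]-H
    e,z=b@ex,b[2]; phi=np.arctan2(z,-e)
    a=np.arctan2(M[:,2]@ex,-M[2,2])
    print('theta',round(phi-np.arctan2(12,215),3),'rad err mm',round((np.hypot(e,z)-.2153)*1000,1),'psi deg',round(np.degrees(phi+a),1),'lat mm',round((b@np.cross([0,0,1],ex))*1000,1),'tilt',round(np.degrees(a),1),'F',o['contact_force'].round(1),'w',round(o['gripper_width']*.0854,4),'q',o['q'].round(2))
E
python3 -c "
from h import *
sw()"
python3 -m creep '[[[0,0,0,0.001,0,-0.0028,0],[0,0,0,0.0018,0,-0.0047,0],[0,0,0,0.0027,0,-0.0064,0],[0,0,0,0.0034,0,-0.0073,0],[0,0,0,0.0036,0,-0.0071,0],[0,0,0,0,0,0,0]]]' 45
python3 -c "
from h import *
sw()"
```

```text
theta 0.001 rad err mm -0.3 psi deg 20.5 lat mm -0.6 tilt 17.3 F [ 0.4  0.1 -3.9] w 0.0103 q [ 0.7   0.31 -0.74  2.31  0.56  0.35 -0.41]
t: 12.82
eef_pos: [0.4539, -0.0725, 0.2068]
tool_rot: [-0.005, 0.988, 0.035, 0.15]
contact_force: [1.7, 2.1, -4.0]
gripper_width: 0.124
theta 0.156 rad err mm 0.1 psi deg 29.4 lat mm -0.6 tilt 17.3 F [ 1.7  2.1 -4. ] w 0.0106 q [ 0.81  0.26 -0.85  2.27  0.43  0.43 -0.29]
```

```bash
python3 -m creep '[[[0,0,0,0.0035,0,-0.0061,0],[0,0,0,0.0037,0,-0.0059,0],[0,0,0,0.0039,0,-0.0058,0],[0,0,0,0.0041,0,-0.0057,0],[0,0,0,0.0043,0,-0.0055,0],[0,0,0,0.0045,0,-0.0054,0],[0,0,0,0,0,0,0]]]' 45
python3 -c "
from h import *
sw();cam('wrist','w10.png')"
```

```text
t: 13.4
eef_pos: [0.467, -0.0717, 0.2498]
tool_rot: [-0.005, 0.988, 0.035, 0.15]
contact_force: [1.4, 0.7, -3.5]
gripper_width: 0.12
theta 0.364 rad err mm 1.0 psi deg 41.3 lat mm -0.7 tilt 17.3 F [ 1.4  0.7 -3.5] w 0.0102 q [ 0.9   0.21 -0.94  2.2   0.3   0.53 -0.17]
```

View pics/w10.png

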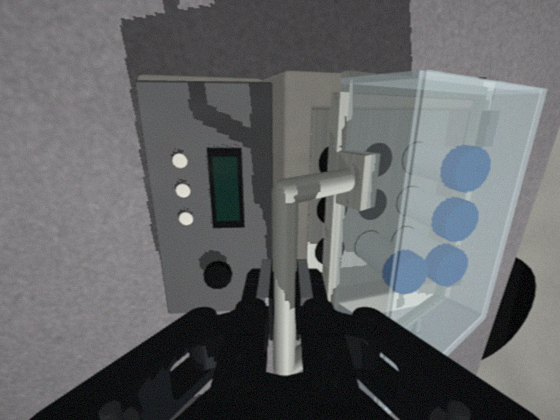

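```bash
python3 -m creep '[[[0,0,0,0.005,0,-0.005,0],[0,0,0,0.0052,0,-0.0048,0],[0,0,0,0.0052,0,-0.0047,0],[0,0,0,0.0054,0,-0.0045,0],[0,0,0,0.0055,0,-0.0043,0],[0,0,0,0.0057,0,-0.0041,0],[0,0,0,0.0058,0,-0.0039,0],[0,0,0,0,0,0,0]]]' 45
python3 -c "
from h import *
sw()"
```

```text
t: 14.12
eef_pos: [0.4905, -0.0701, 0.291]
tool_rot: [-0.005, 0.989, 0.035, 0.142]
contact_force: [-0.4, -0.4, -2.2]
gripper_width: 0.117
theta 0.581 rad err mm 2.1 psi deg 52.8 lat mm -0.9 tilt 16.3 F [-0.4 -0.4 -2.2] w 0.01 q [ 0.92  0.2  -0.97  2.1   0.24  0.66 -0.12]
```

```bash
python3 -m creep '[[[0,0.005,0,0.006,0,-0.0037,0],[0,0.005,0,0.0062,0,-0.0035,0],[0,0,0,0.0063,0,-0.0034,0],[0,0,0,0.0063,0,-0.0032,0],[0,0,0,0.0064,0,-0.003,0],[0,0,0,0.0065,0,-0.0028,0],[0,0,0,0.0066,0,-0.0026,0],[0,0,0,0,0,0,0]]]' 45
python3 -c "
from h import *
sw()"
```

```text
t: 14.78
eef_pos: [0.5221, -0.0678, 0.3269]
tool_rot: [-0.002, 0.99, 0.034, 0.136]
contact_force: [1.7, 0.2, -6.2]
gripper_width: 0.117
theta 0.798 rad err mm 3.4 psi deg 64.5 lat mm -1.1 tilt 15.6 F [ 1.7  0.2 -6.2] w 0.01 q [ 0.89  0.22 -0.96  1.99  0.25  0.77 -0.13]
```

```bash
python3 -m creep '[[[0,0.005,0,0.0065,0,-0.0025,0],[0,0.005,0,0.0066,0,-0.0023,0],[0,0.005,0,0.0067,0,-0.002,0],[0,0,0,0.0068,0,-0.0018,0],[0,0,0,0.0068,0,-0.0016,0],[0,0,0,0.0069,0,-0.0013,0],[0,0,0,0.0069,0,-0.0011,0],[0,0,0,0,0,0,0]]]' 45
python3 -c "
from h import *
sw()"
```

```text
t: 15.45
eef_pos: [0.568, -0.0647, 0.3584]
tool_rot: [-0.001, 0.989, 0.033, 0.145]
contact_force: [0.7, -1.0, -3.0]
gripper_width: 0.118
theta 1.057 rad err mm 3.9 psi deg 80.4 lat mm -1.4 tilt 16.6 F [ 0.7 -1.  -3. ] w 0.0101 q [ 0.82  0.26 -0.95  1.87  0.3   0.84 -0.17]
```

```bash
python3 -m creep '[[[0,0,0,0.006,0,-0.0006,0],[0,0,0,0.006,0,-0.0004,0],[0,0,0,0.006,0,-0.0001,0],[0,0,0,0.006,0,0.0002,0],[0,0,0,0.005,0,0.0003,0],[0,0,0,0.004,0,0.0004,0],[0,0,0,0,0,0,0],[0,0,0,0,0,0,0]]]' 45
python3 -c "
from h import *
sw();cam('wrist','w11.png')
c=cam('scene','s11.png');np.savez('pics/s11.npz',**c);c=cam('top','t11.png');np.savez('pics/t11.npz',**c)"
```

```text
t: 16.12
eef_pos: [0.6042, -0.0624, 0.3714]
tool_rot: [-0.001, 0.989, 0.033, 0.147]
contact_force: [-3.1, -0.9, 4.1]
gripper_width: 0.119
theta 1.235 rad err mm 3.0 psi deg 90.9 lat mm -1.7 tilt 16.9 F [-3.1 -0.9  4.1] w 0.0101 q [ 0.76  0.32 -0.92  1.78  0.35  0.89 -0.21]
```

View pics/w11.png

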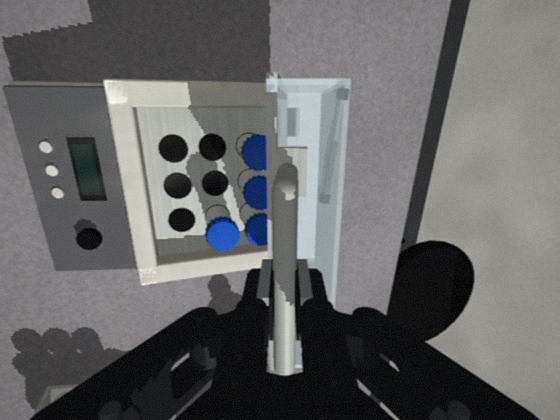

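View pics/s11.png

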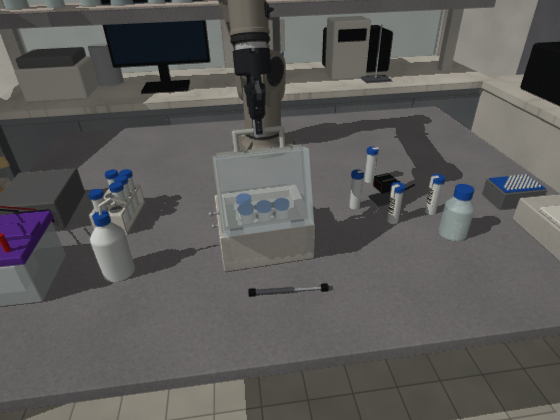

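View pics/t11.png

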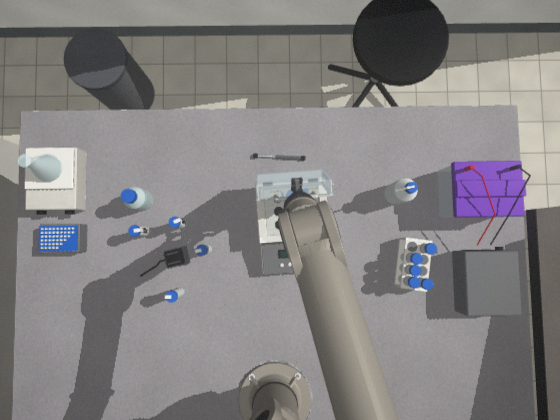

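```bash
python3 -m creep '[[[0,0,0,0.005,0,0.0003,0],[0,0,0,0.005,0,0.0005,0],[0,0,0,0.005,0,0.0006,0],[0,0,0,0.005,0,0.0006,0],[0,0,0,0.004,0,0.0006,0],[0,0,0,0.002,0,0.0003,0],[0,0,0,0,0,0,0],[0,0,0,0,0,0,0]]]' 45
python3 -c "
from h import *
sw()
c=cam('scene','s12.png');np.savez('pics/s12.npz',**c);c=cam('wrist','w12.png');np.savez('pics/w12.npz',**c)"
```

```text
t: 16.93
eef_pos: [0.6318, -0.0605, 0.3768]
tool_rot: [-0.001, 0.989, 0.033, 0.147]
contact_force: [-2.6, -0.8, 3.3]
gripper_width: 0.118
theta 1.365 rad err mm 2.3 psi deg 98.3 lat mm -1.8 tilt 17.0 F [-2.6 -0.8  3.3] w 0.0101 q [ 0.71  0.36 -0.9   1.71  0.38  0.93 -0.24]
```

```bash
python3 - <<'E'
from h import *
c=dict(np.load('pics/s12.npz'));W=cloud(c);X,Y,Z=W[...,0],W[...,1],W[...,2]
m=(X>0.64)&(X<0.76)&(Y>-.16)&(Y<.04)&(Z>.16)&(Z<.27)
p=W[m];print(m.sum())
best=None
rng=np.random.default_rng(0)
for _ in range(500):
    a,b,d=p[rng.choice(len(p),3,False)];n=np.cross(b-a,d-a);l=np.linalg.norm(n)
    if l<1e-6: continue
    n/=l; k=abs((p-a)@n)<.002
    if best is None or k.sum()>best.sum(): best=k
q=p[best];n=np.linalg.svd(q-q.mean(0),full_matrices=False)[2][2]; n*=np.sign(n[0])
print(best.sum(),q.mean(0),n,'lid angle',np.arctan2(np.hypot(n[0],n[1]),n[2]),'yaw',np.degrees(np.arctan2(n[1],n[0])))
# bystanders & tube
strip2(c,(.486,.2185))
i=cv2.imread('pics/s12.png');cv2.imwrite('pics/s12c.png',cv2.resize(i[110:270,190:450],None,fx=3,fy=3,interpolation=cv2.INTER_CUBIC))
sw()
E
```

```text
4737
4100 [ 0.70460515 -0.05912842  0.21638221] [0.97695789 0.06216901 0.20417711] lid angle 1.3651732866467323 yaw 3.641124778812489
cap centre [0.49136273 0.21795628] r 19.60662841796875 nwhite 8 offset mm [-6.24383226  7.00372299] yaw 131.71706408301392
rect ((485.1209716796875, 224.96864318847656), (9.02098560333252, 5.8209004402160645), 79.83042907714844)
theta 1.364 rad err mm 2.3 psi deg 98.3 lat mm -1.9 tilt 17.0 F [-2.4 -1.3  2.9] w 0.01 q [ 0.71  0.36 -0.9   1.71  0.38  0.93 -0.24]
```

View pics/s12c.png

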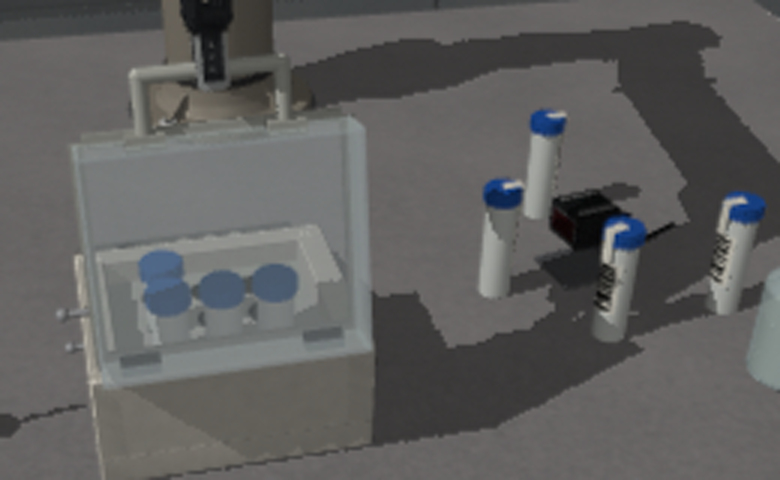

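The lid plane fitted from depth (1.365 rad) agrees with the arm's figure (1.364 rad). I hold a few rows to check for drift and compare the bystanders' positions.

```bash
python3 -m creep '[[[0,0,0,0,0,0,0],[0,0,0,0,0,0,0],[0,0,0,0,0,0,0],[0,0,0,0,0,0,0],[0,0,0,0,0,0,0],[0,0,0,0,0,0,0]]]' 45
python3 - <<'E'
from h import *
sw()
c=cam('top','t13.png');a=dict(np.load('pics/top0.npz'));A=cloud(a);B=cloud(c)
for n,(x0,x1,y0,y1,z) in dict(reagent=(.58,.72,.36,.48,.1),wash=(.58,.75,-.5,-.33,.1),rack=(.33,.55,-.52,-.35,.05),stay=(.7,.85,-.13,.15,.006)).items():
    r=[]
    for W in (A,B):
        m=(W[...,0]>x0)&(W[...,0]<x1)&(W[...,1]>y0)&(W[...,1]<y1)&(W[...,2]>z)
        if n=='stay': m&=W[...,2]<.03
        r.append((m.sum(),np.median(W[m],0).round(4)))
    print(n,r)
strip2(c,(.486,.2185)); print(get_obs()['joint_vel'].round(4))
E
```

```text
t: 17.53
eef_pos: [0.631, -0.0605, 0.3766]
tool_rot: [-0.001, 0.989, 0.033, 0.147]
contact_force: [-1.2, -0.9, 2.2]
gripper_width: 0.118
theta 1.361 rad err mm 2.3 psi deg 98.1 lat mm -1.8 tilt 16.9 F [-1.2 -0.9  2.2] w 0.0101 q [ 0.71  0.36 -0.9   1.71  0.38  0.93 -0.24]
reagent [(np.int64(285), array([0.6522, 0.4246, 0.1392])), (np.int64(280), array([0.6503, 0.4248, 0.1397]))]
wash [(np.int64(458), array([ 0.6566, -0.4017,  0.1286])), (np.int64(459), array([ 0.6567, -0.4011,  0.129 ]))]
rack [(np.int64(1487), array([ 0.4308, -0.4433,  0.0719])), (np.int64(1488), array([ 0.4306, -0.4433,  0.0711]))]
stay [(np.int64(339), array([ 0.7896, -0.0109,  0.0084])), (np.int64(285), array([ 0.7911, -0.0155,  0.0098]))]
cap centre [0.4868075  0.21783109] r 17.369901657104492 nwhite 14 offset mm [0.51301747 9.42419864] yaw 86.88411141456142
rect ((486.0218505859375, 227.06263732910156), (12.20984935760498, 9.072582244873047), 89.1084976196289)
[-0.0002  0.0017  0.001  -0.0026 -0.      0.003  -0.0009]
```

```bash
python3 -c "
from station import hand_in
print(hand_in())"
```

```text
the job is handed in; nothing more can be done
None
```

I turned the tube to face the code reader and let go of it. I then raised the lid to its balance point, and the gripper is still holding the handle there. The job is handed in; no verdict was reported.

- **Tube:** It was turned about 88° counter-clockwise on its spot and stands upright within about 2 mm of where it started. The close wrist view puts the label at about 99°, and the reader is at about 104°. That puts the line out of the label about 6 mm from the window's centre (limit 17 mm). The top camera's coarse view, only 14 pixels of the strip, read lower at about 87°. It had also read about 7° low before the turn, so I trusted the wrist view. If the top camera were right, the miss would be about 20 mm, over the limit.
- **Lid:** The arm's pose gives 1.361 rad after the last hold, and a plane fitted to the lid in the scene camera's depth gave 1.365 rad (target 1.37). It was steady, drifting 0.004 rad over the last 0.6 s. The handle was gripped with the force set to 45 N.
- **Handle approach:** On the first try, with the hand vertical, the gripper touched the lid or its handle, with about 31 N on the wrist. I backed off and gripped the handle with the hand tilted about 17° instead.
- **Bystanders:** The bottles and rack show shifts of 2 mm or less. The stay shows about 5 mm, but the lid now partly hides it from the top camera; nothing went near it.

The job took about 17.5 s of the 51 s allowed.

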